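# Pin the bench stop bar

### The job

Nothing holds the sliding stop bar in its bracket on the bench. Take the linch pin out of its wooden parking block, feel for the hole near the bar's front end and push the pin down through it until its head sits flush on the bar, then flip the pin's sprung ring out over the bar's end and down until it snaps shut below the pin's point. Do not force the pin where it meets solid metal, let go at the end, and leave the other things on the bench where they are.

Things in the scene. Friction and masses are not known exactly. Their poses are not given: they have to be found in the camera images.
- bracket: grey steel bracket bolted to the bench: foot plate 130 mm wide, 10 mm thick, and above it a square sleeve 60 mm long (x), 44 mm wide (y), top at 110 mm. Origin on the bench under the sleeve's middle; z up; its -x points towards the robot (turned up to 0.45 rad). A bright square steel bar runs level through the sleeve along x at y = 0.
- sleeve_front (a point): middle of the sleeve's front face (bracket x = -30 mm), on the bar's centre line, 87 mm above the bench. The bar is 26 x 26 mm, top face 100 mm and underside 74 mm above the bench, and sticks out here towards -x. About 12 N along x slides it. A wooden stop board, 130 mm wide, top at 102 mm, is fixed to its rear end.
- slot_mid (a point): fixed point on the plane of the bar's top face, on its centre line, at bracket x = -84 mm. The bar's hole, 13.5 mm, round, straight down through, 1 mm chamfer, 22 mm behind the bar's front end, lies up to 22 mm from here either way along x: the bar has end play and is not measured. Beyond its front end a probe meets only air.
- park: wooden parking block fixed to the bench, 70 x 70 x 60 mm high, with a 13.5 mm hole 50 mm deep in the middle of its top; the pin stands in it at the start. Origin under its middle.
- linchpin: steel linch pin, about 140 g, upright. Origin on its axis at the underside of its head (the shoulder), z up. Below: shank 12 mm thick, 44 mm long, the last 4 mm tapered to 10.5 mm. Above: collar, 22 mm wide, 10 mm high, then a grip block 18 (x) by 14 mm (y), from 10 to 40 mm above the origin. The ring's hinge runs along y at 5 mm; the open ring points to the pin's -x.
- pin_grip (a point): middle of the top of the grip block, 40 mm above the shoulder. Gripped across the pin's y with the fingertips more than 14 mm above the shoulder, the fingers clear the open ring when they close and open.
- pin_tip (a point): centre of the pin's lower end, 44 mm below the shoulder
- ring (a joint): angle of the sprung ring: 0 (stop) is open, pointing to the pin's -x, 20 degrees above level; it grows as the far edge goes down; 1.92 (stop) is shut, hanging straight down with its far edge below the pin's tip. Over-centre spring: it pushes back to open below 0.96 and snaps shut above that; 3 to 4 N at the far edge flip it.
- ring_edge (a point): middle of the ring's far edge, 60 mm from the hinge. The ring is of 5 mm dark steel wire, 49 mm wide over all, 39 mm inside. It goes around the bar only if it swings over the bar's front end, so the pin's -x must point out past that end.
- offcut: bystander: pale wood offcut 90 x 60 x 40 mm; origin at the middle of its underside at the start
- tin: bystander: white jar, 70 mm wide, 100 mm tall; origin at the middle of its underside
- spanner: bystander: steel spanner lying flat
Things that resemble listed ones, but are neither listed nor needed, are in the scene too. There is more than one size of the bracket; the job needs the smaller.

How it is judged:
On the way, in this order (a step that is already met when the one before it is completed fails the run):
1. the pin is pushed home through the bar and let go, with its ring still open (z of linchpin in the frame of bracket between 0.097 and 0.1028 m and y of linchpin in the frame of bracket between -0.005 and 0.005 m and x of linchpin in the frame of bracket between -0.112 and -0.056 m and angle between the z axis of linchpin and the z axis of bracket, either way round below 0.14 rad and contact force between the fingers and linchpin below 0.1 N and value of joint ring below 0.7 rad), for 0.2 s.
2. the ring is flipped shut over the bar's end with the pin home (z of linchpin in the frame of bracket between 0.097 and 0.1028 m and y of linchpin in the frame of bracket between -0.005 and 0.005 m and x of linchpin in the frame of bracket between -0.112 and -0.056 m and angle between the z axis of linchpin and the z axis of bracket, either way round below 0.14 rad and value of joint ring above 1.75 rad), for 0.2 s.
At the end, for the whole second after the job is handed in: The pin stands upright (within 0.14 rad) through the hole in the bar, its shoulder within about 3 mm of the bar's top face, the ring shut (joint above 1.75), everything at rest and let go (all of step 2 and linear speed of linchpin below 0.02 m/s and contact force between the fingers and linchpin below 0.1 N); the robot touches nothing.
It fails at once if the pin or its ring is forced against the bar or bracket with more than 60 N (contact force between linchpin and bracket above 60 N).
It fails at once if the offcut is shoved out of its place (more than 30 mm) (distance of offcut from where it was at the start of the episode above 0.03 m).
It fails at once if the tin is shoved out of its place (more than 30 mm) (distance of tin from where it was at the start of the episode above 0.03 m).
It fails at once if the spanner is shoved out of its place (more than 30 mm) (distance of spanner from where it was at the start of the episode above 0.03 m).
It also fails if it takes over 72 s, if anything falls off the work surface, if the arm or the gripper's body presses on something with over 40 N, if the wrist force passes 120 N, or if a joint passes its speed limit or range.

### The arm

A 6-joint arm with a two-finger parallel gripper is mounted at the origin on the work surface. World frame = base frame: x ahead of the robot, y to its left, z up, the work surface at z = 0. Lengths are in m, angles in rad, forces in N, time in s.
With the tool pointing down it reaches from about 0.325 to 0.775 m from the base axis. Payload 5.5 kg.
Tool frame: the origin (TCP) lies between the finger pads; the fingertips stand 8 mm ahead of it and the grasp point (between the pads) lies 11 mm behind it (tcp_to_tips is the distance from the TCP to the fingertips, in m); z points along the fingers, y is the line along which they close (so a half turn about z gives the same grasp; the last joint's range is limited). The gripper opens to 88 mm and grips with 3 to 60 N. Pads are 20 mm wide; open, the fingers measure 115 mm over their backs; the gripper's body (75 mm by 178 mm) begins 61 mm behind the grasp point.
Start: joints at [-1.228, 0.091, 1.231, -0, 1.82, -0.057], TCP at [0.234, -0.553, 0.231] pointing down, gripper open.
Joint ranges: [-2.87, 2.87], [-0.86, 2.18], [0.17, 2.46], [-1.51, 4.65], [0.06, 2.69], [-2.65, 2.65]. Speed limits (rad/s): [2.57, 2.57, 3.01, 3.14, 3.14, 3.14].

### API

Orientations are given as a unit quaternion [w, x, y, z].
In Python, from bench import * gives the robot as it stands. Calls block until the motion is done:
- move_to(position, orientation): joint-space move of the TCP to a pose.
- move_l(position, speed=0.15, orientation=None): straight line of the TCP; orientation=None keeps the orientation; speed is the mean speed in m/s.
- movej(angles): joint-space move.
- gripper_open() and close(): open the fingers fully, or close them until they stop; the grip force is fixed at half the most.
- hold(seconds).
- inverse_kinematics(position, orientation): joint angles nearest the present ones, or None.
- state(): the state.
- get_image(name): name is "scene" or "top" or "wrist"; returns a dict with "frame" (400x640x3 uint8, blue, green, red), "depth" (400x640 float32, m along the optical axis (not along the pixel's ray), 0 where there is no reading), "camera_matrix" (3x3 intrinsics, pixels), "view" (4x4, takes a point from world to camera coordinates). Camera axes: x right, y up, looking along -z (the intrinsics and any distortion apply to the point x, -y, -z); pixel columns grow to the right and rows downward; lengths in m; the calibration is good to about 2 mm. A picture is of the moment at which its call begins.
A pose or a line that the arm cannot do raises IKError and nothing moves.
- job_done(): hands the job in; it is judged then, once.
The state is a dict: "time": time; "joint_pos": joint angles; "dq": joint speeds; "joint_torque": joint torques, N m; "ee_pos": TCP position; "ee_rot": TCP orientation; "ft_force": force on the tool from outside, world axes, zero at the start; "moment": the same for the moment, N m; "finger_gap": finger opening in m; "finger_force": force on a finger pad.
Only numpy, scipy, OpenCV 4.12 (cv2) and the standard library are available. Lean on these libraries where they do the work, as an engineer would, in place of code of your own. Each camera call takes 0.05 s, during which the arm holds its last target. There are 200 camera calls.

## Working session

There is one attempt and no reset: what is moved stays moved. The work goes in short steps, each a Python script; the robot and the scene stay as the last script left them, time stands still between calls to the robot, and variables do not carry over. Pictures are saved under pics/ and viewed, at most 10 in all, crops included, and the job is handed in when it is done.

```bash
ls; mkdir -p pics
cat > h.py <<'E'
from bench import *
import numpy as np, cv2
from scipy.spatial.transform import Rotation as R
def world(im):
    d=im["depth"]; K=im["camera_matrix"]; V=np.linalg.inv(im["view"])
    v,u=np.mgrid[:d.shape[0],:d.shape[1]]
    P=np.stack([(u-K[0,2])/K[0,0]*d,-(v-K[1,2])/K[1,1]*d,-d],-1)
    return P@V[:3,:3].T+V[:3,3]
def down(yaw): # tool z down, tool x at angle yaw, 
    q=(R.from_euler('z',yaw)*R.from_euler('x',np.pi)).as_quat()
    return [q[3],q[0],q[1],q[2]]
E
python3 - <<'E'
from h import *
for n in ["top","scene"]:
    im=get_image(n); cv2.imwrite(f"pics/{n}0.png",im["frame"])
    np.savez(f"{n}0.npz",**im); print(n,im["camera_matrix"],im["view"])
s=state();print(s)
E
```

```text
pics
top [[372.17188977   0.         318.16235338]
 [  0.         372.17188977 194.70145391]
 [  0.           0.           1.        ]] [[ 0.00214939 -0.99986689  0.01617326 -0.05841339]
 [ 0.99459993  0.00381567  0.10371315 -0.52226699]
 [-0.10376106  0.015863    0.99447575 -1.02177508]
 [ 0.          0.          0.          1.        ]]
scene [[376.74041821   0.         320.35363383]
 [  0.         376.74041821 193.17335173]
 [  0.           0.           1.        ]] [[-0.85199818  0.52353091 -0.00380529  0.46448461]
 [-0.4449391  -0.72022854  0.53225938  0.13845059]
 [ 0.27591356  0.45517715  0.84657278 -1.1490846 ]
 [ 0.          0.          0.          1.        ]]
{'time': 0.1, 'joint_pos': array([-1.22770280e+00,  9.17634868e-02,  1.23174328e+00,  8.94443450e-06,
        1.81978625e+00, -5.66906801e-02]), 'dq': array([-5.84867165e-04, -2.09570609e-03, -9.77228597e-04, -9.03301712e-04,
        1.30179663e-03, -3.30067245e-05]), 'joint_torque': array([ 2.24251184e-03, -4.47856164e+01, -4.07570457e+01,  6.99448376e-02,
        2.84056901e-02, -1.19575079e-04]), 'ee_pos': array([ 0.23345589, -0.55245456,  0.22964448]), 'ee_rot': array([-8.42101344e-04,  9.80087436e-01,  1.98564587e-01, -1.17041156e-04]), 'ft_force': array([-0.67820173,  0.94280561, -0.12086853]), 'moment': array([-0.00373489,  0.04926299,  0.02325104]), 'finger_force': 0.0, 'finger_gap': 0.08745942744348002}
```

View pics/top0.png

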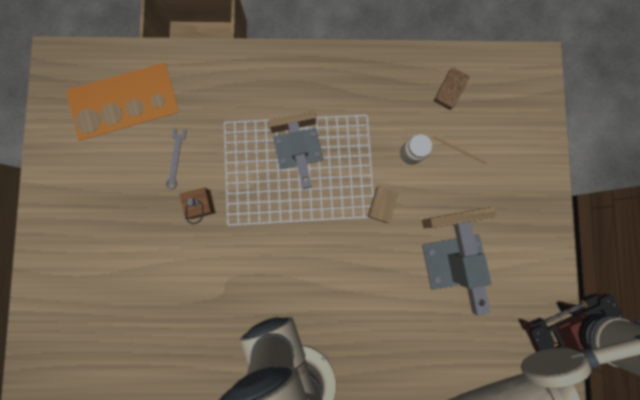

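View pics/scene0.png

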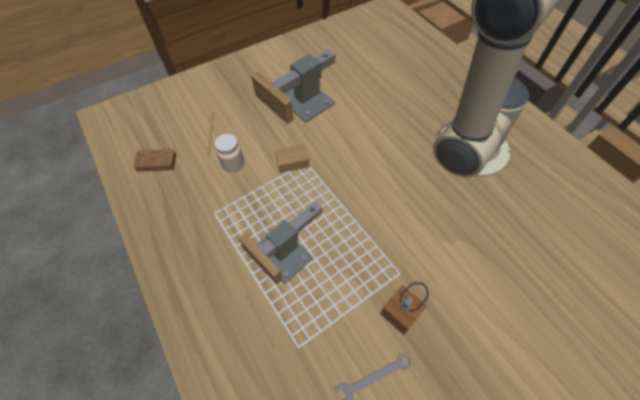

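Two brackets show in the top image: one at (300,155) with a foot about 47 px wide (~0.13 m), and one at (465,265) with a foot about 65 px wide (~0.17 m). The smaller one at (300,155) fits the description. The pin stands in the block at (197,204), with its ring pointing down the image. I'll measure both and confirm with one enlarged crop.

Run:
```python
from h import *
im=dict(np.load("top0.npz")); W=world(im); F=im["frame"]
def box(a,b,c,d,z0,z1,name):
    P=W[b:d,a:c].reshape(-1,3); ok=(P[:,2]>z0)&(P[:,2]<z1)&(im["depth"][b:d,a:c].ravel()>0); Q=P[ok]
    if len(Q)<4: print(name,len(Q));return Q
    r=cv2.minAreaRect((Q[:,:2]*1000).astype(np.float32)); print(name,len(Q),"z",np.median(Q[:,2]).round(4),"ctr",np.round(r[0],1),"size",np.round(r[1],1),"ang",round(r[2],1)); return Q
box(265,120,330,172,0.005,0.018,"foot small")
q=box(265,120,330,195,0.106,0.118,"sleeve top")
q=box(280,155,325,195,0.09,0.105,"bar front")
box(260,105,330,135,0.09,0.107,"board+rear")
box(415,230,500,290,0.005,0.018,"foot big"); box(415,215,500,320,0.10,0.2,"big hi")
box(175,180,220,230,0.05,0.068,"park top")
q=box(175,180,220,230,0.07,0.2,"pin hi"); print(q[np.argsort(-q[:,2])][:25].round(3))
print("bench z",np.median(W[300:330,100:200,2]))
a=cv2.resize(F[100:200,255:345],None,fx=4,fy=4,interpolation=2); b=cv2.resize(F[175:235,170:230],None,fx=6.667,fy=6.667,interpolation=2)
cv2.imwrite("pics/crop1.png",np.hstack([a,b[:400]]))
```

```text
foot small 1010 z 0.0104 ctr [664.1   4. ] size [144.3 183.9] ang 2.7
sleeve top 381 z 0.1102 ctr [672.5  10.8] size [114.7  58.5] ang 29.9
bar front 312 z 0.1003 ctr [579.9 -15.4] size [92.1 32.8] ang 17.6
board+rear 484 z 0.1012 ctr [707.5  11.6] size [ 47.8 129.4] ang 13.0
foot big 1300 z 0.0129 ctr [ 336.1 -443.9] size [224.3 154.5] ang 89.9
big hi 2486 z 0.1305 ctr [ 337.8 -423.2] size [165.3 247.6] ang 90.0
park top 587 z 0.0603 ctr [497.2 278.3] size [70.8 71.1] ang 14.3
pin hi 152 z 0.0846 ctr [472.5 272.9] size [66.9 47.1] ang 9.1
[[0.499 0.282 0.103]
 [0.497 0.272 0.103]
 [0.502 0.278 0.102]
 [0.5   0.278 0.102]
 [0.489 0.275 0.102]
 [0.494 0.283 0.102]
 [0.497 0.275 0.102]
 [0.505 0.275 0.101]
 [0.492 0.283 0.101]
 [0.492 0.272 0.101]
 [0.492 0.275 0.101]
 [0.489 0.28  0.101]
 [0.502 0.281 0.101]
 [0.494 0.273 0.101]
 [0.505 0.278 0.101]
 [0.494 0.278 0.1  ]
 [0.502 0.283 0.1  ]
 [0.494 0.275 0.1  ]
 [0.489 0.283 0.1  ]
 [0.492 0.281 0.1  ]
 [0.492 0.278 0.1  ]
 [0.492 0.27  0.099]
 [0.497 0.278 0.099]
 [0.497 0.284 0.099]
 [0.505 0.281 0.099]]
bench z 0.000252087632394149
```

View pics/crop1.png

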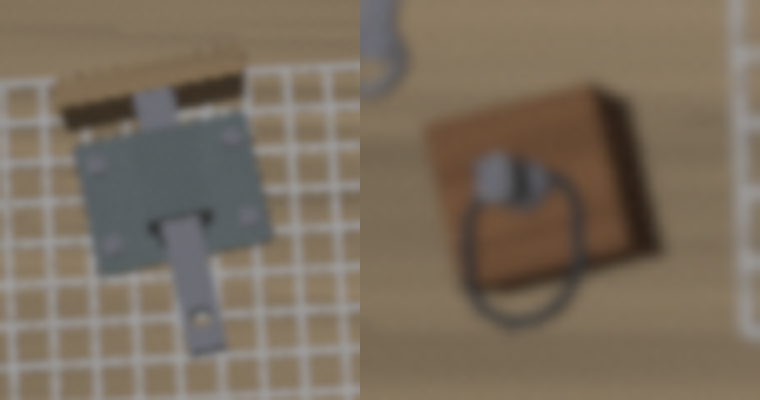

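The left crop shows the small bracket: its bar's hole is at about top pixel (305.5,179.5). Its foot, the 130 mm board, and the sleeve top at 110 mm all match the description. The right crop shows the pin in its block with the open ring towards the robot. Next I'll take a closer look from the wrist camera above the hole and the pin.

Run:
```python
from h import *
im=dict(np.load("top0.npz")); W=world(im)
print("hole px",W[179,305],W[180,306],W[176,303])
P=W[175:235,170:230].reshape(-1,3); Q=P[(P[:,2]>0.064)&(P[:,2]<.12)]; Q=Q[Q[:,0]<0.475]; print("ring",len(Q),Q.mean(0),Q[Q[:,0].argsort()][:6].round(4))
for nm,p,yaw in [("bar",[0.60,-0.015,0.30],0.22+np.pi),("pin",[0.50,0.278,0.28],np.pi+0.25)]:
    q=inverse_kinematics(p,down(yaw)); print(q)
    move_to(p,down(yaw)); hold(0.3)
    i=get_image("wrist"); np.savez(f"w_{nm}.npz",**i); cv2.imwrite(f"pics/w_{nm}.png",i["frame"]); print(state()["time"],state()["ee_pos"],state()["ft_force"])
a=cv2.imread("pics/w_bar.png");b=cv2.imread("pics/w_pin.png")
cv2.imwrite("pics/w2.png",cv2.resize(np.vstack([a,b]),(480,600)))
```

```text
hole px [ 0.57034299 -0.01904039  0.00475985] [ 0.56797274 -0.02188421  0.00103824] [ 0.56457303 -0.01556997  0.09826495]
ring 71 [0.45486922 0.27245449 0.08232386] [[0.4403 0.2717 0.0894]
 [0.4403 0.2642 0.0883]
 [0.4403 0.2697 0.0874]
 [0.4403 0.2754 0.0858]
 [0.4404 0.2622 0.0864]
 [0.4404 0.2785 0.0844]]
[-0.0816741   0.11834516  1.07789573  0.          1.94535176 -1.87247043]
2.7833 [ 0.59998764 -0.01531635  0.29998616] [-0.16369271 -0.16095504  0.09449058]
[ 0.44797154  0.03141536  1.20505385  0.          1.90512344 -1.37282478]
4.3167 [0.50039631 0.27738542 0.27998089] [ 0.18335133 -0.10361927  0.1325035 ]
```

View pics/w2.png

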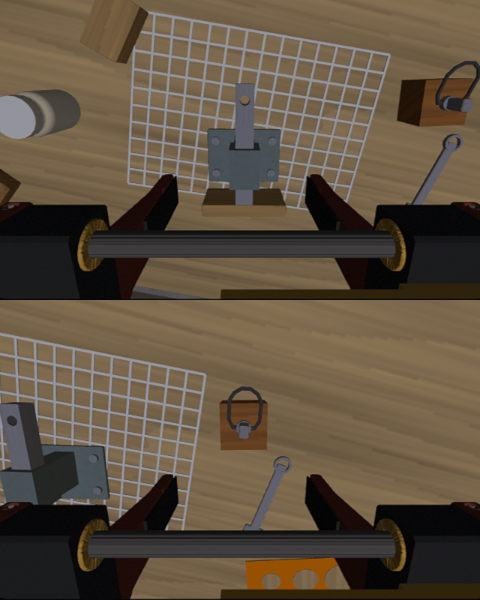

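The upper wrist view shows the small bar with its hole at (245,100) and the bar pointing up the image. The lower one shows the pin in its block at (243,430), ring open upwards. Next I'll compute the poses.

```bash
cat >> h.py <<'E'
def onplane(im,uv,z):
    K=im["camera_matrix"]; V=np.linalg.inv(im["view"]); uv=np.atleast_2d(uv).astype(float)
    d=np.stack([(uv[:,0]-K[0,2])/K[0,0],-(uv[:,1]-K[1,2])/K[1,1],-np.ones(len(uv))],-1)@V[:3,:3].T
    return V[:3,3]+d*((z-V[2,3])/d[:,2])[:,None]
E
python3 - <<'E'
from h import *
im=dict(np.load("w_bar.npz")); W=world(im)
def rect(Q,n):
    r=cv2.minAreaRect((Q[:,:2]*1000).astype(np.float32)); print(n,len(Q),"z",np.median(Q[:,2]).round(4),np.round(r[0],1),np.round(r[1],1),round(r[2],1))
near=np.hypot(W[...,0]-.62,W[...,1])<.15
m=near&(abs(W[...,2]-.1)<.004)&(W[...,0]<.625)&(np.arange(400)[:,None]<205)
Q=W[m]; rect(Q,"bar")
c=Q[:,:2].mean(0); d=np.linalg.svd(Q[:,:2]-c,full_matrices=False)[2][0]; d*=np.sign(d[0]); print("c",c,"yaw pca",np.arctan2(d[1],d[0]))
# hole: component of nonbar pixels enclosed
mm=m.astype(np.uint8); cs,h=cv2.findContours(mm,cv2.RETR_CCOMP,cv2.CHAIN_APPROX_NONE)
for k,cc in enumerate(cs):
    if h[0][k][3]>=0 and cv2.contourArea(cc)>10:
        e=cv2.fitEllipse(cc); p=onplane(im,cc[:,0],.1); r=cv2.minEnclosingCircle((p[:,:2]*1000).astype(np.float32)); print("hole",e,onplane(im,e[0],.1),r)
# edge lines per slice along d
n=np.array([-d[1],d[0]]); s=(Q[:,:2]-c)@d; t=(Q[:,:2]-c)@n
S=np.arange(s.min()+.004,s.max()-.004,.003); mid=[];
for a in S:
    k=abs(s-a)<.002; mid.append((t[k].min()+t[k].max())/2)
f=np.polyfit(S,mid,1); print("centre line slope",f, "yaw",np.arctan2(d[1],d[0])+f[0],"s range",s.min(),s.max())
print("front end",c+d*s.min()+n*np.polyval(f,s.min()))
m2=near&(abs(W[...,2]-.11)<.004); rect(W[m2],"sleeve"); 
m3=near&(abs(W[...,2]-.102)<.004)&(W[...,0]>.66); rect(W[m3],"board")
im=dict(np.load("w_pin.npz")); W=world(im)
near=np.hypot(W[...,0]-.49,W[...,1]-.278)<.09
rect(W[near&(abs(W[...,2]-.1)<.003)&(W[...,0]>.48)],"grip top"); rect(W[near&(abs(W[...,2]-.06)<.003)],"park top")
Q=W[near&(W[...,2]>.064)&(W[...,0]<.48)]; rect(Q,"ring")
far=Q[Q[:,0]<.47];c=np.array([.4972,.2783]);print("ring c",far.mean(0), "zmax",Q[:,2].max())
Q=W[near&(W[...,2]>.063)]; print(np.percentile(Q[:,2],[50,90,99]))
r=cv2.minAreaRect((Q[:,:2]*1000).astype(np.float32));print(r)
E
```

```text
bar 2031 z 0.0993 [577.8 -13.4] [89.5 37.7] 11.9
c [ 0.5786036  -0.01584423] yaw pca 0.2260233281632018
hole ((325.8663635253906, 133.53961181640625), (13.80368709564209, 14.160857200622559), 66.89118957519531) [[ 0.55547769 -0.02097404  0.1       ]] ((555.468994140625, -20.914981842041016), 7.529939651489258)
centre line slope [-8.16026574e-03 -8.40564206e-05] yaw 0.21786306242391454 s range -0.04505648387700004 0.04471945423824584
front end [ 0.53462956 -0.02566516]
sleeve 2193 z 0.1093 [ 6.506e+02 -3.000e-01] [60.5 43.7] 12.1
board 2209 z 0.1008 [706.3  11.8] [ 44.6 129.3] 12.6
grip top 218 z 0.0989 [495.4 278.8] [17.5 13. ] 14.0
park top 3174 z 0.0592 [495.8 278.8] [70.1 70. ] 14.5
ring 33782 z 0.3691 [454.7 284.2] [127.9  50.6] 90.0
ring c [0.45953603 0.31466689 0.36730251] zmax 0.433279858482474
[0.36873721 0.37646711 0.43327986]
((471.2889709472656, 269.85955810546875), (86.24739074707031, 162.5006561279297), 14.693558692932129)
```

Run:
```python
from h import *
im=dict(np.load("w_pin.npz")); W=world(im)
near=(np.hypot(W[...,0]-.47,W[...,1]-.275)<.065)&(W[...,2]>.0625)&(W[...,2]<.12)
Q=W[near]; c=np.array([.4956,.2788])
for y in (.14,.2,.25):
    d=np.array([np.cos(y),np.sin(y)]); n=np.array([-d[1],d[0]]); s=(Q[:,:2]-c)@d; t=(Q[:,:2]-c)@n
    print(y,[(a,*np.round([t[k].min(),t[k].max(),Q[k,2].mean()],4)) for a in (-.045,-.038,-.03,-.022) for k in [abs(s-a)<.003]], s.min(),t[s<s.min()+.003].mean())
k=(abs(Q[:,2]-.099)<.0025)&(np.hypot(*(Q[:,:2]-c).T)<.014)
r=cv2.minAreaRect((Q[k,:2]*1000).astype(np.float32));print(r)
cv2.imwrite("pics/pincrop.png",cv2.resize(im["frame"][100:210,270:380],None,fx=5,fy=5,interpolation=2))
```

```text
0.14 [(-0.045, np.float64(-0.0245), np.float64(0.0206), np.float64(0.0824)), (-0.038, np.float64(-0.0262), np.float64(0.0225), np.float64(0.0803)), (-0.03, np.float64(-0.0257), np.float64(0.023), np.float64(0.0772)), (-0.022, np.float64(-0.0251), np.float64(0.023), np.float64(0.0743))] -0.05860971240324294 -0.0023504830867194177
0.2 [(-0.045, np.float64(-0.0219), np.float64(0.0231), np.float64(0.0826)), (-0.038, np.float64(-0.0238), np.float64(0.0247), np.float64(0.0802)), (-0.03, np.float64(-0.0237), np.float64(0.0245), np.float64(0.0772)), (-0.022, np.float64(-0.0236), np.float64(0.0241), np.float64(0.0743))] -0.05870019640849297 7.217793532678382e-05
0.25 [(-0.045, np.float64(-0.0207), np.float64(0.024), np.float64(0.0826)), (-0.038, np.float64(-0.022), np.float64(0.0263), np.float64(0.0803)), (-0.03, np.float64(-0.0222), np.float64(0.0257), np.float64(0.0772)), (-0.022, np.float64(-0.0224), np.float64(0.0259), np.float64(0.0745))] -0.05881347700844004 0.0022463318191615644
((495.3974914550781, 278.79681396484375), (17.486873626708984, 13.057791709899902), 14.029577255249023)
```

View pics/pincrop.png

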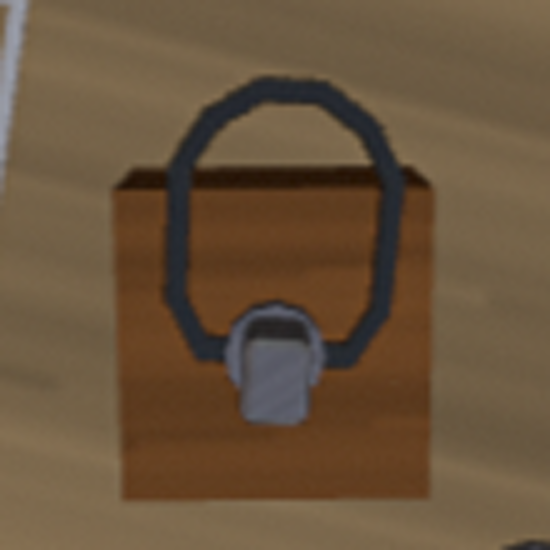

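Pin yaw is about 0.20 rad and the ring points to −x, so I'll grasp now.

Run:
```python
from h import *
q=down(np.pi+0.205); p=[.4957,.2787]
move_to([*p,.15],q); move_l([*p,.0838],speed=.1); hold(.1)
print(state()["ee_pos"],state()["ft_force"])
close(); hold(.2); s=state(); print(s["time"],s["finger_gap"],s["finger_force"],s["ft_force"])
f0=s["ft_force"]
move_l([*p,.0938],speed=.05); print(state()["ft_force"],state()["finger_gap"])
move_l([*p,.22],speed=.15); hold(.2); s=state(); print(s["time"],s["finger_gap"],s["ft_force"],s["ee_pos"])
i=get_image("wrist"); cv2.imwrite("pics/held.png",i["frame"]); np.savez("held.npz",**i)
```

```text
[0.49625948 0.27898166 0.08500953] [0.75744115 0.62707159 0.40385761]
7.1333 0.013553658831412851 29.993001222610474 [-0.75164658  0.87753296 -1.01174636]
[-0.39468656 -0.53073526 -1.3128087 ] 0.013957873666937204
8.675 0.013662815741455985 [ 0.83216686 -0.32863808 -0.9039538 ] [0.49535665 0.27853443 0.21875186]
```

View pics/held.png

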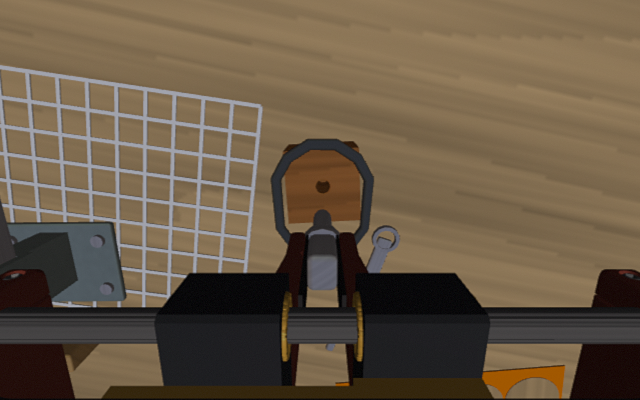

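The pin is held with its ring open, and the empty parking hole shows at (322,187). Now to the bar, with a force-guarded descent.

```bash
cat >> h.py <<'E'
def F(n=4):
    a=[]
    for _ in range(n): hold(.01); a.append(state()["ft_force"])
    return np.mean(a,0)
yb=0.215; D=np.array([np.cos(yb),np.sin(yb)]); N=np.array([-D[1],D[0]])
QB=down(np.pi+yb); H=np.array([.5555,-.0210])
def descend(xy,z,zend,f0,lim=6,step=.001):
    """lower in steps until zend or upward force; returns z, force change"""
    while z>zend+1e-6:
        z=max(z-step,zend); move_l([*xy,z],speed=.03,orientation=QB); f=F(3)-f0
        if f[2]>lim or np.hypot(*f[:2])>15: return z,f
    return z,F(3)-f0
E
python3 - <<'E'
from h import *
move_to([*H,.20],QB); move_l([*H,.172],speed=.08); hold(.2); f0=F(10); print(f0,state()["ee_pos"],state()["time"])
np.save("f0.npy",f0)
z,f=descend(H,.172,.158,f0); print("z",z,f,state()["ee_pos"],state()["time"])
E
```

```text
[ 0.3231184   0.02284435 -1.60575331] [ 0.55572471 -0.02103693  0.17257431] 10.6833
z 0.158 [-0.60269797 -0.00743551  0.10307856] [ 0.55546752 -0.02099254  0.15794927] 14.5583
```

Run:
```python
from h import *
f0=np.load("f0.npy")
z,f=descend(H,.158,.128,f0,step=.003); print("z",z,f,state()["ee_pos"],state()["time"])
if z<.1281:
    z,f=descend(H,z,.120,f0,lim=5); print("z",z,f,state()["ee_pos"],state()["time"])
i=get_image("wrist"); cv2.imwrite("pics/ins.png",i["frame"]); np.savez("ins.npz",**i)
```

```text
z 0.128 [-0.74374945 -0.21145327  0.39177601] [ 0.55543599 -0.0209962   0.12783826] 17.3333
z 0.123 [-2.57340948  0.28557785  5.0262081 ] [ 0.55559204 -0.02099449  0.12373175] 18.7083
```

View pics/ins.png

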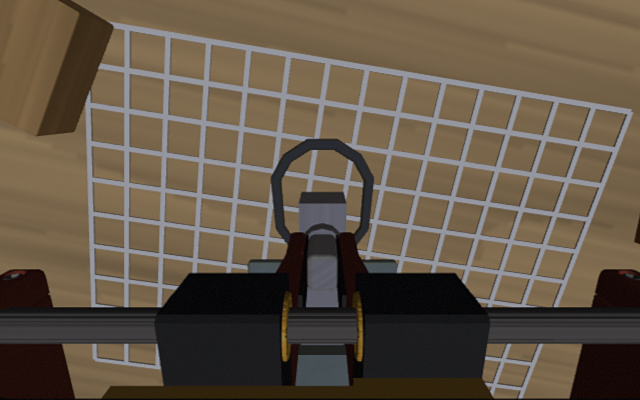

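The shoulder meets the bar at the expected height (TCP 0.1235 m). The view shows the shank through the bar, with the ring spanning the bar's front end (322,195). I'll seat it, release, back up and look.

Run:
```python
from h import *
f0=np.load("f0.npy")
z,f=descend(H,.123,.1215,f0,lim=12,step=.0005); print(z,f)
gripper_open(); hold(.4); print(state()["finger_gap"],state()["time"],F()-f0)
move_l([*H,.20],speed=.1); hold(.2)
# back off in bracket +x so that the camera sees pin & ring
p=H+D*.045; move_l([*p,.25],speed=.2); hold(.2)
i=get_image("wrist"); cv2.imwrite("pics/rel.png",i["frame"]); np.savez("rel.npz",**i); print(state()["time"])
W=world(i); Q=W[(np.hypot(W[...,0]-H[0],W[...,1]-H[1])<.075)&(W[...,2]>.103)&(W[...,2]<.16)]
s=(Q[:,:2]-H)@D; t=(Q[:,:2]-H)@N
k=Q[:,2]>.134; print("grip top",k.sum(),np.median(Q[k],0),s[k].mean(),t[k].mean())
k=s<-.03; print("ring far",s[k].min(),t[k].min(),t[k].max(),Q[k,2].max(), t[s<s.min()+.003].mean(),Q[s<s.min()+.003].mean(0))
```

```text
0.1215 [-5.18677657  0.3049335  12.50226111]
0.08824434096985412 21.2167 [-0.29293549 -0.10534976  1.66960293]
23.1167
grip top 407 [ 0.55508181 -0.02110583  0.13877636] -0.0004198414026728194 1.9964490209576423e-06
ring far -0.05820784479215178 -0.024517423857619205 0.024459753779751257 0.12953077384059491 0.00013605664493954243 [ 0.50011188 -0.03295613  0.12670547]
```

View pics/rel.png

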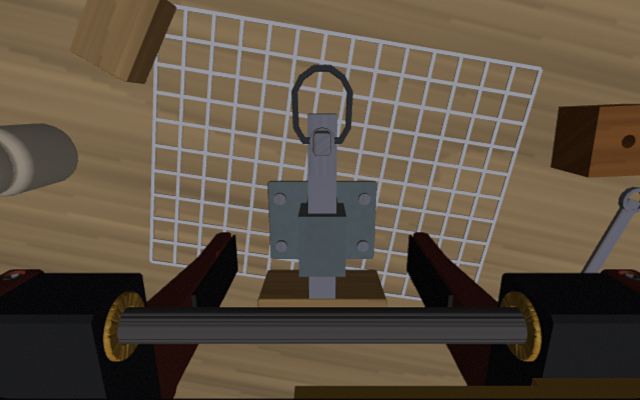

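The pin is home: grip top at 0.139 m, centred, ring open with its far edge at (322,68), 58 mm out. Now I'll push the ring down outside the bar's end with closed fingers.

Run:
```python
from h import *
close(); p=H-D*.054
move_l([*p,.20],speed=.15,orientation=QB); move_l([*p,.145],speed=.1); hold(.2); f0=F(6); print(f0,state()["ee_pos"],state()["finger_gap"])
log=[]
for k,z in enumerate(np.arange(.142,.0715,-.003)):
    x=.054-.005*np.clip((.11-z)/.03,0,1); xy=H-D*x
    move_l([*xy,z],speed=.04); f=F(2)-f0; log.append((round(z,3),*f.round(1)))
    if np.linalg.norm(f)>20: print("stop");break
print(log); print(state()["time"])
xy=H-D*.06
move_l([*xy,.10],speed=.1); move_l([*(H-D*.03),.24],speed=.2); hold(.3)
i=get_image("wrist"); np.savez("end.npz",**i); t=get_image("scene"); print(state()["time"])
cv2.imwrite("pics/end.png",np.vstack([i["frame"][0:300],cv2.resize(t["frame"][180:320,200:500],(640,299))]))
W=world(i); Q=W[(np.hypot(W[...,0]-H[0],W[...,1]-H[1])<.1)&(W[...,2]>.03)&(W[...,2]<.16)]
s=(Q[:,:2]-H)@D; t=(Q[:,:2]-H)@N
k=Q[:,2]>.134; print("grip top",k.sum(),np.median(Q[k],0),s[k].mean(),t[k].mean()); print("s min",s.min(),(s<-.03).sum())
```

```text
[ 0.16636538  0.40867428 -0.02053477] [ 0.50310124 -0.03256704  0.14582436] 0.0004036195033050464
[(np.float64(0.142), np.float64(-0.4), np.float64(-0.9), np.float64(0.1)), (np.float64(0.139), np.float64(0.1), np.float64(-0.8), np.float64(0.6)), (np.float64(0.136), np.float64(-0.0), np.float64(-0.8), np.float64(0.5)), (np.float64(0.133), np.float64(0.0), np.float64(0.0), np.float64(0.7)), (np.float64(0.13), np.float64(-1.0), np.float64(-0.5), np.float64(1.3)), (np.float64(0.127), np.float64(-2.1), np.float64(-0.7), np.float64(3.3)), (np.float64(0.124), np.float64(-2.4), np.float64(-0.9), np.float64(3.5)), (np.float64(0.121), np.float64(-2.0), np.float64(-1.3), np.float64(3.0)), (np.float64(0.118), np.float64(-1.8), np.float64(-0.5), np.float64(3.4)), (np.float64(0.115), np.float64(-1.1), np.float64(-0.5), np.float64(3.0)), (np.float64(0.112), np.float64(-1.1), np.float64(-0.5), np.float64(3.0)), (np.float64(0.109), np.float64(-0.7), np.float64(-0.4), np.float64(2.9)), (np.float64(0.106), np.float64(-0.4), np.float64(-0.7), np.float64(3.1)), (np.float64(0.103), np.float64(-0.5), np.fl
[... 196 characters left out ...]
 np.float64(0.2), np.float64(-0.5), np.float64(2.7)), (np.float64(0.091), np.float64(1.9), np.float64(0.0), np.float64(2.8)), (np.float64(0.088), np.float64(2.6), np.float64(-0.1), np.float64(3.9)), (np.float64(0.085), np.float64(1.6), np.float64(-0.1), np.float64(3.4)), (np.float64(0.082), np.float64(1.7), np.float64(-0.4), np.float64(2.1)), (np.float64(0.079), np.float64(1.6), np.float64(0.8), np.float64(2.2)), (np.float64(0.076), np.float64(1.0), np.float64(0.1), np.float64(0.4)), (np.float64(0.073), np.float64(0.6), np.float64(-0.4), np.float64(0.7))]
32.7
34.4083
grip top 115 [ 0.54767921 -0.02276601  0.13822184] -0.00789935304867904 -0.00011887092663354354
s min -0.022346374695679842 0
```

View pics/end.png

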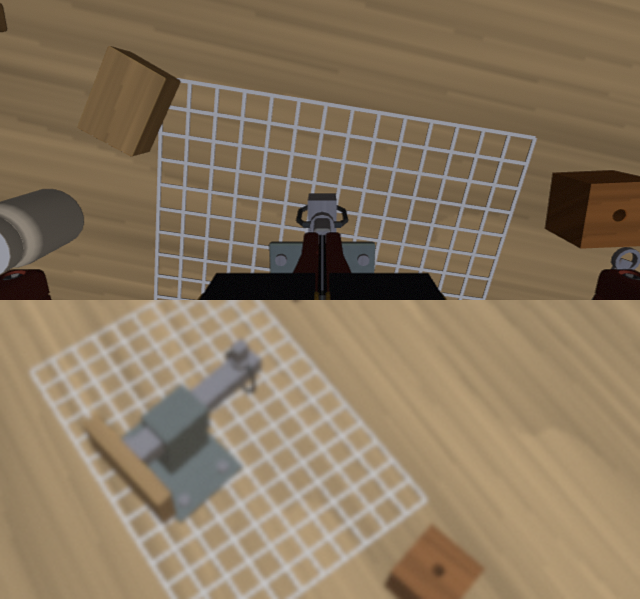

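The ring has snapped down around the bar: its sides show at (300,217) and (346,217). I'll check its angle from the points on its sides before handing in.

Run:
```python
from h import *
move_l([*(H+D*.06),.25],speed=.2,orientation=QB); hold(.3); i=get_image("wrist"); W=world(i)
s=(W[...,:2]-H)@D; t=(W[...,:2]-H)@N
k=(abs(t)>.014)&(abs(t)<.028)&(abs(s)<.05)&(W[...,2]>.015)&(W[...,2]<.115)
Q=W[k]; print(len(Q))
for z in np.arange(.035,.115,.01):
    m=abs(Q[:,2]-z)<.005; 
    if m.any(): print(round(z,3),m.sum(),s[k][m].mean().round(4),s[k][m].min().round(4))
k=(W[...,2]>.134)&(abs(s)<.02)&(abs(t)<.015); print("top",k.sum(),np.median(W[k],0),s[k].mean(),t[k].mean())
s=state();print(s["time"],s["ft_force"])
```

```text
149
0.055 9 -0.0026 -0.0028
0.065 9 -0.0027 -0.0031
0.075 4 -0.0027 -0.0031
0.085 1 -0.0026 -0.0026
0.095 42 -0.001 -0.0032
0.105 84 -0.0009 -0.0034
top 1460 [ 0.54183616 -0.02380223  0.40379799] -0.010106466454280988 8.397248642508455e-05
35.3583 [-0.27879595  0.55916527 -0.53253497]
```

```bash
python3 -c "
from bench import *
print(job_done())"
```

```text
the job is handed in; nothing more can be done
None
```

The linch pin is home through the bar with its ring snapped shut below the point, the gripper has let go and is clear, and the job was handed in at about 35 s; the result of the judging was not shown.

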